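# Bench test of oven timer switches under a locked test button

### The job

Load every timer switch on the bench into the test fixture, one upright in each bay, then swing both white shell halves down until they lie fully shut, edge to edge. Only then slide the lock tab fully aside, hold the button it was covering fully down for about a second and let go; after that swing the tally counter's lever to its stop and let it spring back, and slide the lock tab fully home over the button again. Leave the other things on the bench where they are.

Things in the scene. Friction and masses are not known exactly. Their poses are not given: they have to be found in the camera images.
- fixture: Grey open test fixture fixed to the bench, 260 (x) x 160 (y) x 40 high, 5 mm walls, inner floor 14 mm up; origin: centre of its underside, z up. Four bays in a row along x, pockets 56 (x) x 48 (y) between black ribs 7 mm high. Two white shell halves, open at the start, hinge along x at y = +80 and -80 mm, 40 mm above the bench, and close over the bays to meet on the centre line.
- bay0 (a point): Centre of bay 0 on the fixture's inner floor, 14 mm above the bench; the bays lie 60 mm apart along the fixture's x axis; its axes are the fixture's.
- bay1 (a point): Centre of bay 1 on the fixture's inner floor, 14 mm above the bench; the bays lie 60 mm apart along the fixture's x axis; its axes are the fixture's.
- bay2 (a point): Centre of bay 2 on the fixture's inner floor, 14 mm above the bench; the bays lie 60 mm apart along the fixture's x axis; its axes are the fixture's.
- bay3 (a point): Centre of bay 3 on the fixture's inner floor, 14 mm above the bench; the bays lie 60 mm apart along the fixture's x axis; its axes are the fixture's.
- timer0: Timer switch, loose (may be absent): plain steel block 44 (its x) x 36 (its y) x 26 high, with a thin 8 mm round shaft 13 mm high on the middle of its top (39 mm in all) and four small blades beside it; 50 to 100 g, standing upright. Origin: centre of its underside, z up. Grip it by the block's sides, e.g. across the 36 mm. In a bay it may stand either way round.
- timer1: Timer switch, loose (may be absent): plain steel block 44 (its x) x 36 (its y) x 26 high, with a thin 8 mm round shaft 13 mm high on the middle of its top (39 mm in all) and four small blades beside it; 50 to 100 g, standing upright. Origin: centre of its underside, z up. Grip it by the block's sides, e.g. across the 36 mm. In a bay it may stand either way round.
- timer2: Timer switch, loose (may be absent): plain steel block 44 (its x) x 36 (its y) x 26 high, with a thin 8 mm round shaft 13 mm high on the middle of its top (39 mm in all) and four small blades beside it; 50 to 100 g, standing upright. Origin: centre of its underside, z up. Grip it by the block's sides, e.g. across the 36 mm. In a bay it may stand either way round.
- timer3: Timer switch, loose (may be absent): plain steel block 44 (its x) x 36 (its y) x 26 high, with a thin 8 mm round shaft 13 mm high on the middle of its top (39 mm in all) and four small blades beside it; 50 to 100 g, standing upright. Origin: centre of its underside, z up. Grip it by the block's sides, e.g. across the 36 mm. In a bay it may stand either way round.
- shell_left (a joint): Angle (rad) of the white shell half hinged on the fixture's +y side: 0 shut and level, 1.57 upright; starts at 1.75 to 2.05, leaning outwards. A shallow cover 260 mm long; shut, its flat 5 mm top panel reaches 79 mm from the hinge line towards -y, its outer (top) face 25 mm above the hinge. Stiff hinge (0.14 N m): stays where left; push it right down, 3 to 5 N at the free edge.
- shell_right (a joint): Angle (rad) of the white shell half hinged on the fixture's -y side: 0 shut and level, 1.57 upright; starts at 1.75 to 2.05, leaning outwards. A shallow cover 260 mm long; shut, its flat 5 mm top panel reaches 79 mm from the hinge line towards +y, its outer (top) face 25 mm above the hinge. Stiff hinge (0.14 N m): stays where left; push it right down, 3 to 5 N at the free edge.
- button_top (a point): Centre of the black 28 mm button's top when up, 60 mm above the bench. It is on a grey control box fixed to the bench, 90 (x) x 170 (y) x 50 high, 35 mm to the -y side of the box's middle, between two low rails (4 mm high) along y. Hidden under the lock tab until that is slid aside. Axes: the box's, z up.
- button (a joint): Button travel (m): 0 up, 0.006 fully down; springy, about 4.5 N to push fully down, and it rises again when let go. It cannot be reached while the lock tab covers it.
- lock (a joint): Lock tab's slide (m): 0 home, right over the button; 0.05 fully aside, towards the control box's +y. It stays where it is left (friction about 1.5 N).
- lock_fin (a point): Middle of the top of the lock tab's upright fin, 89 mm above the bench; moves with the tab. The aluminium tab is a plate 46 x 42 x 4 mm, its top 67 mm above the bench; the fin in its middle, to push or pinch, is 30 mm wide (box's x), 10 mm thick (box's y, the sliding direction) and 22 mm high. Axes: the box's.
- tally (a joint): Tally lever angle (rad): 0 at rest, 1.0 at its stop, turning anticlockwise seen from above; sprung back to 0 (about 1 N at the peg at rest, 3 N at the stop).
- tally_axis (a point): Point on the tally lever's vertical pivot line, 78 mm above the bench, over the middle of the counter: a grey 66 x 66 x 45 mm block fixed to the bench, a flat steel lever on its top with an upright black peg at its end. Axes: the counter's. At rest the lever points 0.5 rad to the +y side of -x, and it swings to 0.5 rad on the -y side.
- tally_peg (a point): Middle of the top of the lever's upright peg, 78 mm above the bench, 60 mm from the pivot; moves with the lever. The peg is 12 mm wide and 25 mm of it stand clear above the lever's arm.
- knob_cap: White round control knob, 42 mm wide, 18 high; a bystander, to be left alone. Origin at the centre of its underside.
- tape_roll: Yellow roll of tape, 90 mm wide, 24 high, lying flat; a bystander, to be left alone. Origin at the centre of its underside.
- screwdriver: Screwdriver lying on the bench; a bystander, to be left alone. Origin at the centre of its underside.
- screw_bin: Red open bin, 100 x 160 x 60 high; a bystander, to be left alone. Origin at the centre of its underside.
- carton: Cardboard box, 90 x 130 x 70 high; a bystander, to be left alone. Origin at the centre of its underside.
- cleaner: Upright bottle, 56 mm wide, 160 high; a bystander, to be left alone. Origin at the centre of its underside.

How it is judged:
On the way, in this order (a step that is already met when the one before it is completed fails the run):
1. every timer switch stands in a bay of its own (((horizontal distance between timer0 and bay0 below 0.012 m and z of timer0 in the frame of bay0 below 0.004 m) or (horizontal distance between timer0 and bay1 below 0.012 m and z of timer0 in the frame of bay1 below 0.004 m) or (horizontal distance between timer0 and bay2 below 0.012 m and z of timer0 in the frame of bay2 below 0.004 m) or (horizontal distance between timer0 and bay3 below 0.012 m and z of timer0 in the frame of bay3 below 0.004 m)) and angle between each of timer0, timer1, timer2, timer3's own z axis and vertical below 0.1 rad and linear speed of each of timer0, timer1, timer2, timer3 below 0.05 m/s and ((horizontal distance between timer1 and bay0 below 0.012 m and z of timer1 in the frame of bay0 below 0.004 m) or (horizontal distance between timer1 and bay1 below 0.012 m and z of timer1 in the frame of bay1 below 0.004 m) or (horizontal distance between timer1 and bay2 below 0.012 m and z of timer1 in the frame of bay2 below 0.004 m) or (horizontal distance between timer1 and bay3 below 0.012 m and z of timer1 in the frame of bay3 below 0.004 m)) and ((horizontal distance between timer2 and bay0 below 0.012 m and z of timer2 in the frame of bay0 below 0.004 m) or (horizontal distance between timer2 and bay1 below 0.012 m and z of timer2 in the frame of bay1 below 0.004 m) or (horizontal distance between timer2 and bay2 below 0.012 m and z of timer2 in the frame of bay2 below 0.004 m) or (horizontal distance between timer2 and bay3 below 0.012 m and z of timer2 in the frame of bay3 below 0.004 m)) and ((horizontal distance between timer3 and bay0 below 0.012 m and z of timer3 in the frame of bay0 below 0.004 m) or (horizontal distance between timer3 and bay1 below 0.012 m and z of timer3 in the frame of bay1 below 0.004 m) or (horizontal distance between timer3 and bay2 below 0.012 m and z of timer3 in the frame of bay2 below 0.004 m) or (horizontal distance between timer3 and bay3 below 0.012 m and z of timer3 in the frame of bay3 below 0.004 m))), for 0.2 s.
2. both shell halves are shut over the loaded switches (all of step 1 and value of joint each of shell_left, shell_right below 0.05 rad), for 0.2 s.
3. the lock tab is slid fully aside (value of joint each of shell_left, shell_right below 0.05 rad and value of joint lock above 0.045 m), for 0.1 s.
4. the button is held fully down, shells shut and lock aside (value of joint each of shell_left, shell_right below 0.05 rad and value of joint lock above 0.04 m and value of joint button above 0.0048 m), for 0.5 s.
5. the tally lever is swung to its stop (value of joint tally above 0.92 rad), for 0.05 s.
At the end, for the whole second after the job is handed in: each timer switch upright (0.1 rad) in its own bay, within 12 mm of the centre and 4 mm of the floor; both shells within 0.05 rad of shut; lock tab within 6 mm of home; button up (1.5 mm); tally lever back at rest (0.08 rad) (all of step 2 and value of joint lock below 0.006 m and value of joint button below 0.0015 m and value of joint tally below 0.08 rad); the robot touches nothing.
It fails at once if the button is pressed while a shell half is open (value of joint button above 0.003 m and value of joint any of shell_left, shell_right above 0.12 rad).
It fails at once if a bystander is pushed more than 4 cm from its place (distance of any of knob_cap, tape_roll, screwdriver, screw_bin, carton, cleaner from where it was at the start of the episode above 0.04 m).
Of timer0, timer1, timer2, timer3 only 3 to 4 are there at a start; the rules pass over those that are not, and their reading is None.
At some moment in a run one of timer0, timer1, timer2, timer3 may be knocked a few centimetres aside while the robot is not near it.
Once in a run the grip may slacken for a moment while it holds something.
It also fails if it takes over 200 s, if anything falls off the work surface, if the arm or the gripper's body presses on something with over 40 N, if the wrist force passes 120 N, or if a joint passes its speed limit or range.

### The arm

A 7-joint arm with a two-finger parallel gripper is mounted at the origin on the work surface. World frame = base frame: x ahead of the robot, y to its left, z up, the work surface at z = 0. Lengths are in m, angles in rad, forces in N, time in s.
With the tool pointing down it reaches from about 0.375 to 0.925 m from the base axis. Payload 3.1 kg.
Tool frame: the origin (TCP) lies midway between the tips of the shut fingers; the grasp point (between the pads) lies 19 mm behind it (ctrl.hold_point_z is the distance from the TCP to the grasp point, in m); x points along the fingers, y is the direction in which the jaws open and shut, and the axes are right-handed (so a half turn about x gives the same grasp; the last joint's range is limited). The gripper opens to 85 mm and grips with 20 to 120 N. Pads are 22 mm wide; open, the fingers measure 114 mm over their backs; the gripper's body (76 mm by 85 mm) begins 54 mm behind the grasp point. The pads swing forward as they close: fully open they stand 13 mm farther back than shut.
Start: joints at [1.155, 0.383, 0.044, 1.598, -0.018, 1.161, -0.05], TCP at [0.203, -0.617, 0.231] pointing down, gripper open.
Joint ranges: [-2.61, 2.61], [-0.41, 2.15], [-1.48, 1.57], [0, 2.5], [-1.57, 4.71], [0.05, 1.97], [-2.85, 2.85]. Speed limits (rad/s): [2.79, 2.79, 3.14, 3.14, 3.14, 3.14, 3.14].

### API

Orientations are given as a unit quaternion [x, y, z, w].
In Python, from cell import ctrl gives the robot as it stands. Calls block until the motion is done:
- ctrl.move_pose(position, orientation): joint-space move of the TCP to a pose.
- ctrl.move_linear(position, ori=None, feed=0.15): straight line of the TCP; ori=None keeps the orientation; feed is the mean speed in m/s.
- ctrl.movej(angles): joint-space move.
- ctrl.grip(opening, newtons=None): finger opening in m; newtons is the grip in N (None keeps the last); returns when the fingers have stopped.
- ctrl.pause(seconds).
- ctrl.ik(position, orientation): joint angles nearest the present ones, or None.
- ctrl.grab_frame(name): name is "scene" or "top" or "wrist"; returns a dict with "frame" (420x560x3 uint8, red, green, blue), "range_z" (420x560 float32, m along the optical axis (not along the pixel's ray), 0 where there is no reading), "camera_matrix" (3x3 intrinsics, pixels), "R" (3x3) and "t" (3): a world point X has camera coordinates R X + t; the wrist camera has in their place "tool_from_camera" (4x4, takes a point from camera to tool coordinates, whose origin is the TCP and whose axes are the tool frame's). Camera axes: x right, y down, z forward; pixel columns grow to the right and rows downward; lengths in m; the calibration is good to about 2 mm. A picture is of the moment at which its call begins: read the wrist's pose just before it.
A pose or a line that the arm cannot do raises ctrl.PlanningError and nothing moves.
- ctrl.close_job(): hands the job in, once; it reports no verdict.
Readings, each from a call of its own:
- ctrl.get_clock(): time.
- ctrl.get_joints(): joint angles.
- ctrl.get_joint_velocities(): joint speeds.
- ctrl.get_joint_torque(): joint torques, N m.
- ctrl.get_position(): TCP position.
- ctrl.get_orientation(): TCP orientation.
- ctrl.get_contact_force(): force on the tool from outside, world axes, zero at the start.
- ctrl.get_wrist_torque(): the same for the moment, N m.
- ctrl.get_gripper_width(): finger opening in m.
Only numpy, scipy, OpenCV 4.12 (cv2) and the standard library are available. Lean on these libraries where they do the work, as an engineer would, in place of code of your own. Each camera call takes 0.05 s, during which the arm holds its last target.

## Working session

There is one attempt and no reset: what is moved stays moved. The work goes in short steps, each a Python script; the robot and the scene stay as the last script left them, time stands still between calls to the robot, and variables do not carry over. Pictures are saved under pics/ and viewed, and the job is handed in when it is done.

```bash
ls; mkdir -p pics; python3 - <<'E'
from cell import ctrl
import cv2,numpy as np
for n in ["scene","top","wrist"]:
    f=ctrl.grab_frame(n); cv2.imwrite(f"pics/{n}0.png",cv2.resize(f["frame"][:,:,::-1],(784,588)))
    np.savez(f"{n}0.npz",**f)
    if n!="wrist":
        print(n,f["camera_matrix"],f["R"],f["t"], -f["R"].T@f["t"])
    else: print(f["tool_from_camera"])
    print(f["range_z"].min(),f["range_z"].max())
print(ctrl.get_position(),ctrl.get_orientation(),ctrl.get_clock(),ctrl.hold_point_z,ctrl.get_gripper_width())
E
```

```text
pics
scene [[516.49618219   0.         283.88948217]
 [  0.         516.49618219 214.41972307]
 [  0.           0.           1.        ]] [[ 0.59029023  0.80711155  0.01133125]
 [ 0.69643351 -0.5021471  -0.51266817]
 [-0.40809044  0.31051448 -0.85851206]] [-0.34580076 -0.38424638  1.78095822] [ 1.19851689 -0.46686173  1.33590157]
0.0 3.2453396
top [[418.31230061   0.         280.54633101]
 [  0.         418.31230061 208.81875601]
 [  0.           0.           1.        ]] [[-0.01389876 -0.99984094 -0.01117706]
 [-0.99820109  0.01452622 -0.05816848]
 [ 0.05832159  0.01034848 -0.99824421]] [0.01009375 0.58866979 1.24128756] [ 0.51535725 -0.01130444  1.27346297]
0.0 2.0002942
[[-2.61087357e-04 -3.14693434e-01  9.49193328e-01 -1.42363908e-01]
 [ 9.99999898e-01  2.66960634e-04  3.63569864e-04 -4.23559915e-05]
 [-3.67810301e-04  9.49193327e-01  3.14693332e-01 -8.22542883e-02]
 [ 0.00000000e+00  0.00000000e+00  0.00000000e+00  1.00000000e+00]]
0.0 0.5051906
[ 0.2028895  -0.6167538   0.23017141] [-0.69804551 -0.11263624  0.69834069 -0.11120172] 0.15 0.0187 0.08539359329227514
```

View pics/top0.png

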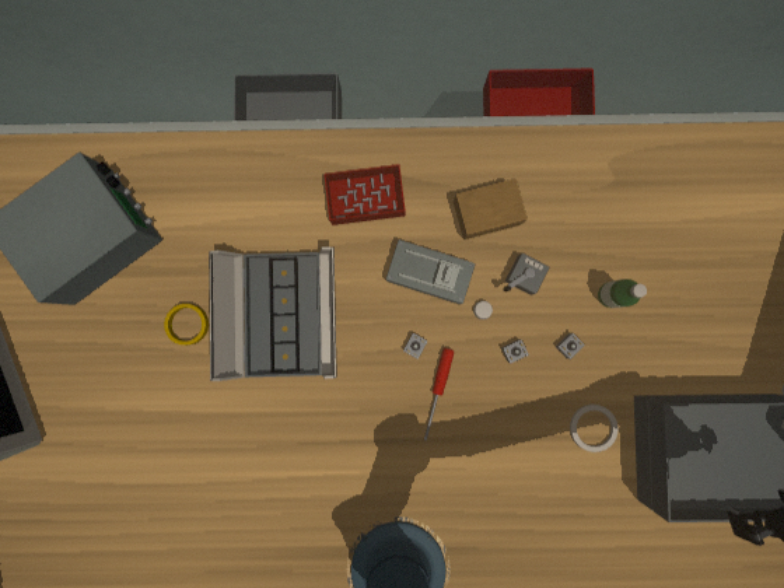

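View pics/scene0.png

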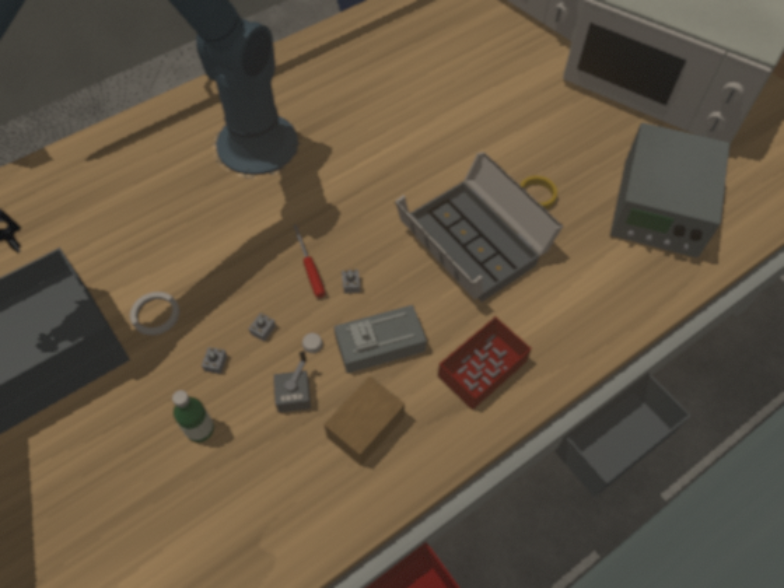

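```bash
cat > h.py <<'E'
import numpy as np,cv2
def world(f):
    z=f["range_z"].astype(float);K=f["camera_matrix"]
    v,u=np.mgrid[:z.shape[0],:z.shape[1]]
    c=np.stack([(u-K[0,2])/K[0,0]*z,(v-K[1,2])/K[1,1]*z,z],-1)
    w=(c-f["t"])@f["R"]; w[z==0]=np.nan
    return w
def ray(f,u,v,h):
    K=f["camera_matrix"];R=f["R"];C=-R.T@f["t"]
    d=R.T@np.array([(u-K[0,2])/K[0,0],(v-K[1,2])/K[1,1],1]);s=(h-C[2])/d[2]
    return C+s*d
def proj(f,X):
    c=np.atleast_2d(X)@f["R"].T+f["t"];K=f["camera_matrix"]
    return c[:,:2]/c[:,2:]*[K[0,0],K[1,1]]+[K[0,2],K[1,2]]
def rect(f,lo,hi,res=0.001):
    pass
E
python3 - <<'E'
from h import *
t=dict(np.load("top0.npz"));s=dict(np.load("scene0.npz"))
w=world(t)
def crop(f,u0,u1,v0,v1,k,n):
    cv2.imwrite(n,cv2.resize(f["frame"][v0:v1,u0:u1,::-1],None,fx=k,fy=k,interpolation=cv2.INTER_CUBIC))
crop(t,260,430,160,280,4.5,"pics/c1.png")
crop(t,140,250,165,280,5,"pics/c2.png")
# ground check
print(w[300,300],w[250,260],w[150,430])
# objects above 8mm
m=(w[...,2]>0.008)&(w[...,0]>0.25)&(w[...,0]<0.95)&(abs(w[...,1])<0.75)
n,l,st,c=cv2.connectedComponentsWithStats(m.astype(np.uint8))
for i in range(1,n):
    if st[i,4]>20:
        p=w[l==i];print(i,st[i],np.round(np.nanmin(p,0),3),np.round(np.nanmax(p,0),3))
E
```

```text
[ 0.31407971 -0.05282064  0.00034092] [0.46557242 0.06589686 0.00119986] [ 0.76411719 -0.4593706  -0.00307725]
15 [   8  108  108  110 7663] [0.574 0.503 0.008] [0.872 0.75  0.144]
22 [231 117  59  43 690] [ 0.741 -0.026  0.008] [0.857 0.144 0.067]
31 [ 324  127   53   44 1562] [ 0.704 -0.278  0.008] [ 0.82  -0.132  0.079]
41 [265 132  14   8  44] [0.802 0.006 0.008] [0.824 0.046 0.021]
44 [250 135   6   8  21] [0.794 0.077 0.009] [0.817 0.092 0.016]
47 [241 139   8   8  29] [0.782 0.098 0.009] [0.805 0.12  0.022]
48 [259 141   7   8  22] [0.776 0.046 0.008] [0.798 0.065 0.017]
59 [252 144   8   8  26] [0.766 0.065 0.009] [0.789 0.086 0.02 ]
76 [ 276  171   63   46 1804] [ 0.564 -0.168  0.009] [0.698 0.015 0.095]
83 [ 149  176   92   96 7975] [0.415 0.115 0.008] [0.677 0.373 0.12 ]
87 [359 181  33  29 596] [ 0.582 -0.325  0.008] [ 0.667 -0.228  0.081]
92 [427 199  35  21 543] [ 0.551 -0.489  0.008] [ 0.606 -0.438  0.166]
100 [338 215  14  13 139] [ 0.531 -0.209  0.008] [ 0.568 -0.171  0.025]
102 [117 216  32  30 341] [0.486 0.403 0.008] [0.573 0.494 0.03 ]
118 [288 238  17  18 182] [ 0.45  -0.067  0.009] [ 0.501 -0.019  0.04 ]
119 [397 238  21  18 207] [ 0.445 -0.401  0.008] [ 0.496 -0.346  0.041]
124 [358 242  20  17 197] [ 0.438 -0.281  0.008] [ 0.486 -0.229  0.042]
126 [303 248  21  66 349] [ 0.278 -0.123  0.01 ] [ 0.47  -0.061  0.032]
142 [ 453  281  107   51 4193] [ 0.25  -0.75   0.008] [ 0.364 -0.507  0.152]
146 [407 289  35  33 356] [ 0.25  -0.469  0.008] [ 0.344 -0.371  0.019]
```

View pics/wrist0.png

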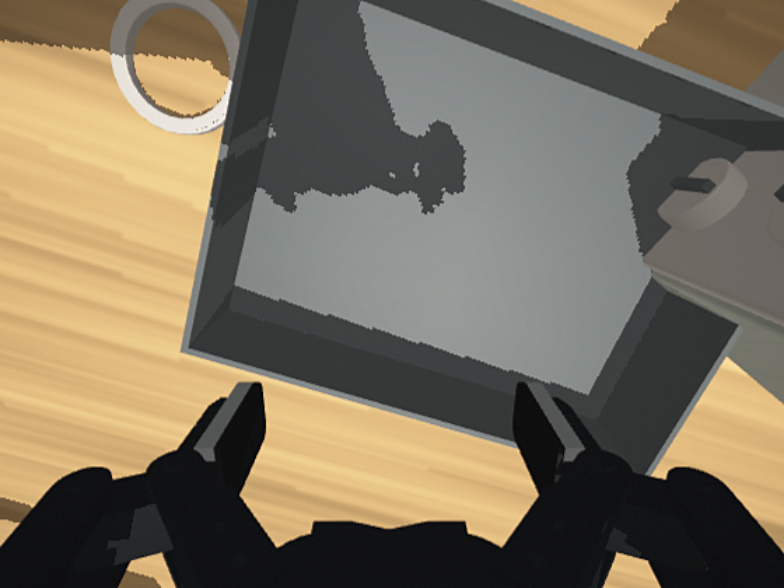

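View pics/c1.png

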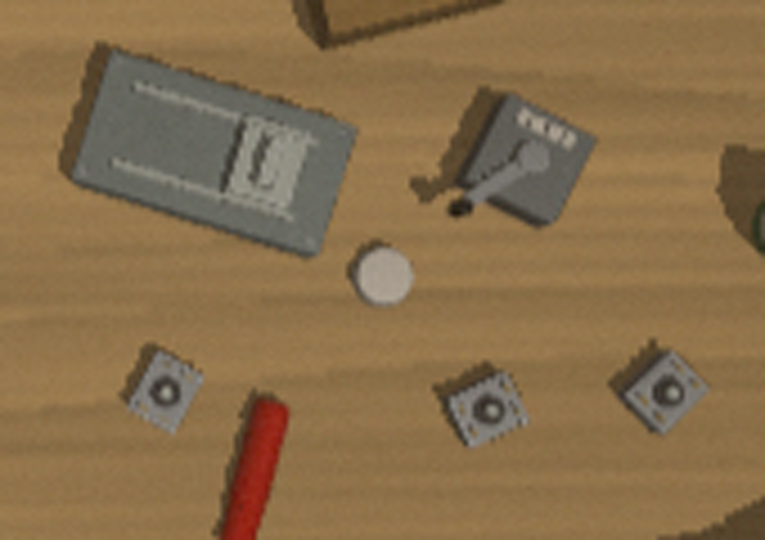

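View pics/c2.png

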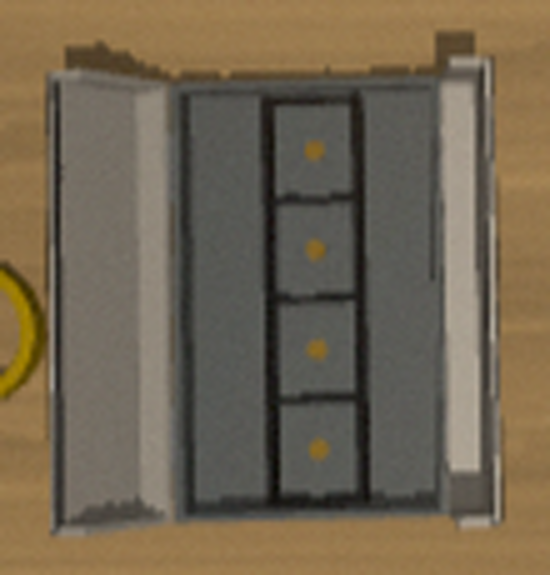

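```bash
cat >> h.py <<'E'
from scipy.spatial.transform import Rotation as Rn
def down(a):
    x=np.array([0,0,-1.]);y=np.array([np.cos(a),np.sin(a),0]);z=np.cross(x,y)
    return Rn.from_matrix(np.stack([x,y,z],1)).as_quat()
def orange(f):
    h=cv2.cvtColor(f["frame"],cv2.COLOR_RGB2HSV)
    return h
E
python3 - <<'E'
from h import *
t=dict(np.load("top0.npz"));s=dict(np.load("scene0.npz"))
w=world(t);ws=world(s)
h=orange(t);hs=orange(s)
# bays
box=lambda w,a,b,c,d,z0=-9,z1=9:(w[...,0]>a)&(w[...,0]<b)&(w[...,1]>c)&(w[...,1]<d)&(w[...,2]>z0)&(w[...,2]<z1)
for nm,f,H,W in (("top",t,h,w),("scene",s,hs,ws)):
    m=box(W,.42,.68,.16,.32,0,.03)&(H[...,1]>120)&(H[...,0]>10)&(H[...,0]<30)
    n,l,st,c=cv2.connectedComponentsWithStats(m.astype(np.uint8))
    for i in range(1,n):
        if st[i,4]>3: print(nm,"bay",st[i,4],c[i].round(1),ray(f,*c[i],.014).round(4))
for nm,f,W in (("top",t,w),("scene",s,ws)):
  for cx,cy in ((.475,-.043),(.471,-.374),(.462,-.256)):
    m=box(W,cx-.04,cx+.04,cy-.04,cy+.04,.021,.031)
    p=W[m];r=cv2.minAreaRect((p[:,:2]*1000).astype(np.float32))
    ms=box(W,cx-.04,cx+.04,cy-.04,cy+.04,.0345,.05);q=W[ms]
    print(nm,"timer",len(p),r,"shaft",len(q),np.median(q,0).round(4))
  # box top
  m=box(W,.55,.71,-.18,.03,.045,.056);p=W[m];print(nm,"box",cv2.minAreaRect((p[:,:2]*1000).astype(np.float32)))
  m=box(W,.55,.71,-.18,.03,.062,.07);p=W[m];print("plate",len(p),cv2.minAreaRect((p[:,:2]*1000).astype(np.float32)))
  m=box(W,.55,.71,-.18,.03,.08,.1);p=W[m];print("fin",len(p),cv2.minAreaRect((p[:,:2]*1000).astype(np.float32)),p.mean(0))
  m=box(W,.56,.70,-.33,-.2,.038,.05);p=W[m];print(nm,"ctr",cv2.minAreaRect((p[:,:2]*1000).astype(np.float32)))
  m=box(W,.56,.70,-.33,-.2,.068,.09);p=W[m];print("peg",len(p),p.mean(0),p.min(0),p.max(0))
E
```

```text
top bay 12 [202.5 194.5] [0.6358 0.2375 0.014 ]
top bay 11 [202.6 214.5] [0.5753 0.2373 0.014 ]
top bay 11 [203.1 234.4] [0.5153 0.2361 0.014 ]
top bay 12 [203.5 254.5] [0.4549 0.235  0.014 ]
top timer 160 ((475.67138671875, -43.5103759765625), (35.87580871582031, 43.47496032714844), 59.94169998168945) shaft 5 [ 0.4744 -0.0451  0.0367]
top timer 156 ((470.63287353515625, -373.059814453125), (36.855567932128906, 43.64667510986328), 42.51898956298828) shaft 10 [ 0.4714 -0.3737  0.0367]
top timer 163 ((461.5374450683594, -255.81732177734375), (35.723793029785156, 44.49823760986328), 25.100059509277344) shaft 7 [ 0.46  -0.256  0.041]
top box ((658.3872680664062, -85.86514282226562), (169.7772979736328, 146.64834594726562), 71.98429870605469)
plate 202 ((655.2974243164062, -124.3610610961914), (44.19284439086914, 133.17955017089844), 67.29244995117188)
fin 39 ((620.599609375, -110.07551574707031), (9.8804931640625, 29.02246856689453), 72.34911346435547) [ 0.62020469 -0.11001445  0.08892407]
top ctr ((616.4008178710938, -279.2752685546875), (66.42755126953125, 85.82954406738281), 60.862598
[... 492 characters left out ...]
), (37.55916213989258, 46.051063537597656), 25.873947143554688) shaft 14 [ 0.4549 -0.2557  0.0377]
scene box ((628.0985107421875, -77.69906616210938), (169.93734741210938, 94.53336334228516), 71.26370239257812)
plate 200 ((654.5966186523438, -128.78111267089844), (46.239749908447266, 141.18301391601562), 64.90633392333984)
fin 44 ((616.9640502929688, -111.200927734375), (10.557583808898926, 31.82248306274414), 73.71534729003906) [ 0.6172632  -0.11149515  0.08850684]
scene ctr ((615.8722534179688, -281.511962890625), (66.03089141845703, 81.1039810180664), 61.49129104614258)
peg 20 [ 0.5895739  -0.23492641  0.07677382] [ 0.5835597  -0.24098911  0.06812043] [ 0.59567985 -0.228531    0.08312644]
```

```bash
cat >> h.py <<'E'
from cell import ctrl
def best(p,a):
    c=[]
    q0=np.array(ctrl.get_joints())
    for k in (0,np.pi,-np.pi):
        q=ctrl.ik(list(p),list(down(a+k)))
        if q is not None: c.append((np.abs(np.array(q)-q0).max(),a+k))
    return min(c)[1] if c else None
def wrist(name=None):
    p=np.array(ctrl.get_position());R=Rn.from_quat(ctrl.get_orientation()).as_matrix()
    f=ctrl.grab_frame("wrist");T=f["tool_from_camera"]
    Rw=R@T[:3,:3];C=R@T[:3,3]+p
    f["R"]=Rw.T;f["t"]=-Rw.T@C
    if name: cv2.imwrite("pics/"+name,cv2.resize(f["frame"][:,:,::-1],(700,525)))
    return f
def box(w,a,b,c,d,z0=-9,z1=9): return (w[...,0]>a)&(w[...,0]<b)&(w[...,1]>c)&(w[...,1]<d)&(w[...,2]>z0)&(w[...,2]<z1)
def timer_at(W,c,r=.04):
    m=box(W,c[0]-r,c[0]+r,c[1]-r,c[1]+r,.021,.031);p=W[m]
    rc=cv2.minAreaRect((p[:,:2]*1000).astype(np.float32))
    q=W[box(W,c[0]-r,c[0]+r,c[1]-r,c[1]+r,.0355,.05)]
    (w_,h_),a=rc[1],rc[2]
    if w_>h_: a+=90
    return np.array(rc[0])/1000,np.deg2rad(a),sorted(rc[1]),q.mean(0) if len(q) else None,(np.median(p[:,2]))
def st(): print("t",round(ctrl.get_clock(),2),"p",np.round(ctrl.get_position(),4),"F",np.round(ctrl.get_contact_force(),2),"w",round(ctrl.get_gripper_width(),4))
E
python3 - <<'E'
from h import *
c=(.474,-.0445);P=[c[0],c[1],.15];a=best(P,np.deg2rad(60));print(np.rad2deg(a))
ctrl.move_pose([.35,-.35,.25],list(down(a)));st()
ctrl.move_pose(P,list(down(a)));st()
f=wrist("w1.png");print(timer_at(world(f),c))
W=world(f);print(np.nanmedian(W[...,2][W[...,2]<.01]))
for d in ("top",):
    g=ctrl.grab_frame(d);print(timer_at(world(g),(.471,-.373)),timer_at(world(g),(.4615,-.256)))
E
```

```text
59.99999999999999
t 1.7 p [ 0.3496 -0.3508  0.2501] F [0.49 0.42 0.04] w 0.0854
t 3.0 p [ 0.4743 -0.0463  0.1501] F [ 1.26 -0.32  0.17] w 0.0854
(array([ 0.47325861, -0.04217378]), np.float64(1.043292158616051), [35.98035430908203, 43.678287506103516], array([ 0.47316205, -0.0422136 ,  0.03846227]), np.float64(0.025814733504380426))
-0.0003393760331352734
(array([ 0.4706442 , -0.37342337]), np.float64(0.7529259739100032), [37.28526306152344, 43.270450592041016], array([ 0.47325413, -0.37680266,  0.03767943]), np.float64(0.026444524729219692)) (array([ 0.46149704, -0.25599696]), np.float64(0.4423337798045896), [35.43027114868164, 44.099586486816406], array([ 0.46154361, -0.25320725,  0.03915015]), np.float64(0.026485929694159405))
```

View pics/w1.png

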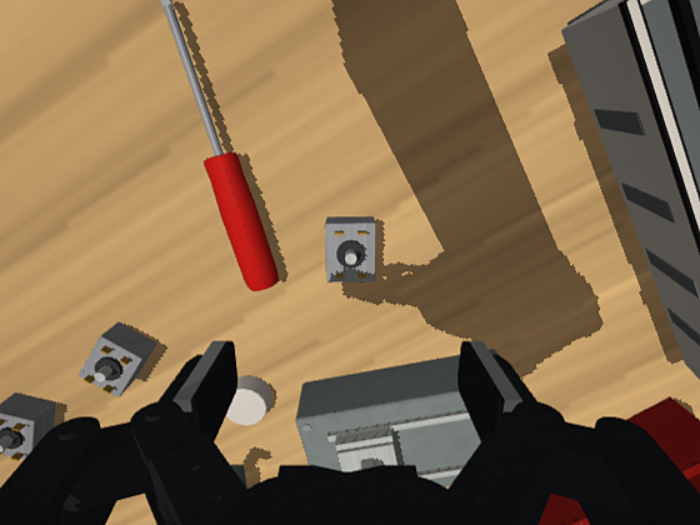

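```bash
cat >> h.py <<'E'
def lin(p,a=None,feed=.15,tol=.0012,fix=True):
    o=None if a is None else list(down(a)); p=np.array(p,float)
    ctrl.move_linear(list(p),o,feed)
    if fix:
        ctrl.pause(.1)
        e=p-np.array(ctrl.get_position())
        if np.linalg.norm(e)>tol: ctrl.move_linear(list(p+e),o,.05); ctrl.pause(.05)
def pick(c,a,w=.060,z=.006):
    lin([c[0],c[1],.08],a); ctrl.grip(w,40)
    lin([c[0],c[1],z],a,.1);st()
    ctrl.grip(.02,60);st()
    ctrl.move_linear([c[0],c[1],.12],None,.15);st()
E
python3 - <<'E'
from h import *
c=(.4732,-.0422);a=1.0433
pick(c,a)
wrist("w2.png")
E
```

```text
t 5.47 p [ 0.474  -0.0422  0.0067] F [0.15 0.29 0.52] w 0.0597
t 5.81 p [ 0.4742 -0.0423  0.0068] F [0.3  0.21 5.11] w 0.0347
t 6.72 p [ 0.4721 -0.0423  0.119 ] F [-0.45  0.02 -1.49] w 0.0348
```

View pics/w2.png

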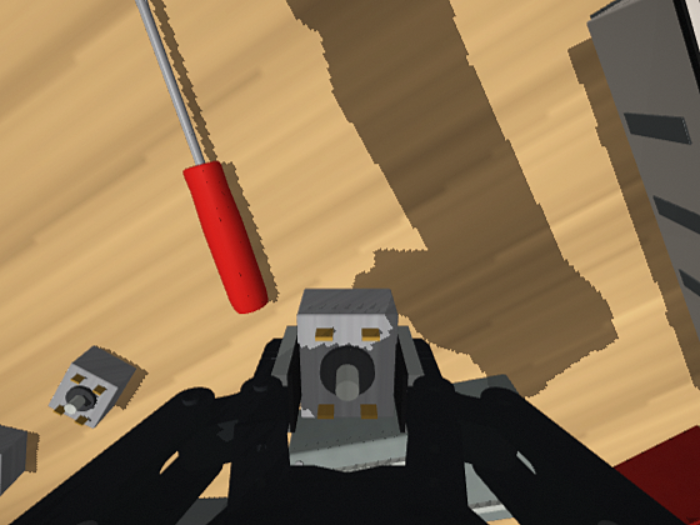

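```bash
python3 - <<'E'
from h import *
a=1.585
ctrl.move_linear([.474,-.042,.22],None,.25)
ctrl.move_linear([.545,.236,.24],list(down(a)),.3);ctrl.pause(.15);st()
f=wrist("w3.png");np.savez("w3.npz",**f)
W=world(f);H=cv2.cvtColor(f["frame"],cv2.COLOR_RGB2HSV)
m=box(W,.42,.68,.16,.32,0,.03)&(H[...,1]>110)&(H[...,0]>10)&(H[...,0]<30)
n,l,s,c=cv2.connectedComponentsWithStats(m.astype(np.uint8))
for i in range(1,n):
    if s[i,4]>20: print(s[i],c[i].round(1),ray(f,*c[i],.014).round(4),W[l==i].mean(0).round(4))
E
```

```text
t 8.57 p [0.5453 0.2334 0.2395] F [ 0.95 -0.04 -0.92] w 0.0347
[276  95  11  11  91] [281.3 100.2] [0.4539 0.2365 0.014 ] [0.454  0.2364 0.0144]
[277 150  10  10  80] [281.4 154.6] [0.5141 0.2374 0.014 ] [0.514  0.2374 0.0143]
[277 199   9  10  69] [281.1 203.7] [0.5741 0.238  0.014 ] [0.5741 0.238  0.0142]
```

View pics/w3.png

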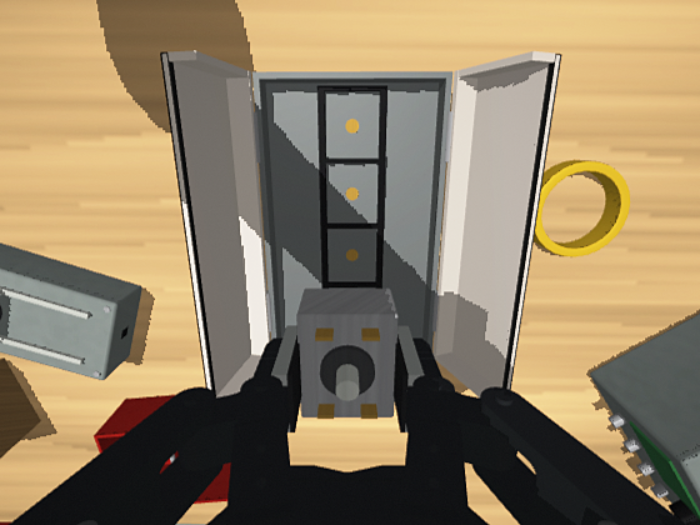

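```bash
cat >> h.py <<'E'
BAYS=np.array([[.4539,.2365],[.5141,.2374],[.5741,.238],[.6342,.2387]])
def place(b,z,a=1.583):
    lin([b[0],b[1],.14],a,.25);st()
    lin([b[0],b[1],z+.02],None,.1);
    print("F0",np.round(ctrl.get_contact_force(),2),"w",ctrl.get_gripper_width())
    for k in range(12):
        zz=ctrl.get_position()[2]
        if ctrl.get_contact_force()[2]>2.5 and zz<z+.004: break
        if zz<z-.002: break
        ctrl.move_linear([b[0],b[1],max(z+.012-.002*k*1.4,z-.004)],None,.03)
    st()
    ctrl.grip(.056,40); ctrl.pause(.1);st()
    ctrl.move_linear([b[0],b[1],.16],None,.2)
E
python3 - <<'E'
from h import *
place(BAYS[3],.0208)
ctrl.move_linear([.53,.236,.26],None,.3);ctrl.pause(.1)
f=wrist("w4.png")
g=ctrl.grab_frame("top");print(timer_at(world(g),(.471,-.373)),timer_at(world(g),(.4615,-.256)))
W=world(f);p=W[box(W,.6,.67,.2,.27,.036,.045)];print(len(p),cv2.minAreaRect((p[:,:2]*1000).astype(np.float32)),np.median(p[:,2]))
E
```

```text
t 9.71 p [0.6345 0.237  0.1384] F [-0.36 -0.16 -0.16] w 0.0344
F0 [-1.11  0.61 -1.01] w 0.03443495568808212
t 12.85 p [0.6344 0.2388 0.021 ] F [-3.23 -2.71  8.15] w 0.0341
t 13.29 p [0.6341 0.2387 0.0185] F [0.71 0.27 0.79] w 0.0559
(array([ 0.47057172, -0.37299014]), np.float64(0.7418989556794483), [37.353275299072266, 42.49195861816406], array([ 0.47173369, -0.37299574,  0.04049091]), np.float64(0.02677440291683227)) (array([ 0.46109125, -0.25572365]), np.float64(0.41138721543710993), [36.29167175292969, 43.7876091003418], array([ 0.4594519 , -0.25435302,  0.03944766]), np.float64(0.02642481182928204))
925 ((641.0150756835938, 234.62628173828125), (57.906982421875, 69.25031280517578), 0.08161288499832153) 0.039666278528397124
```

View pics/w4.png

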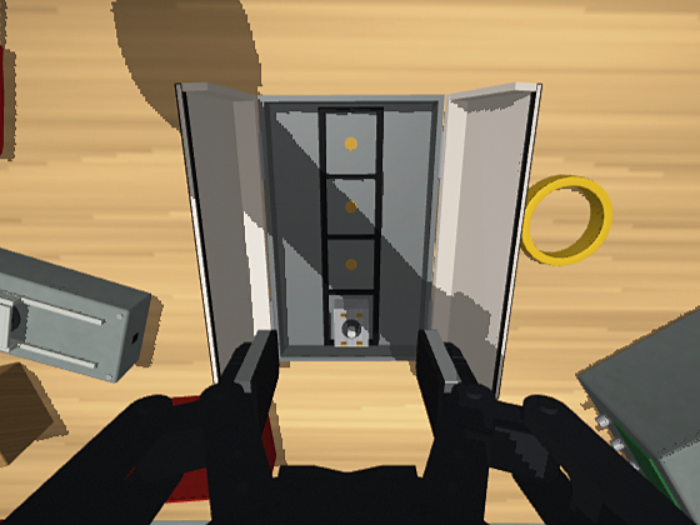

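```bash
cat >> h.py <<'E'
def go_look(c,a,name):
    P=[c[0],c[1],.15];a=best(P,a)
    ctrl.move_pose([c[0],c[1],.22],list(down(a)))
    ctrl.move_linear(P,None,.15);ctrl.pause(.15)
    f=wrist(name);r=timer_at(world(f),c);print(r);return r
E
python3 - <<'E'
from h import *
c=(.461,-.2557)
r=go_look(c,.44,"w5.png")
print(ctrl.get_joints())
a=best([c[0],c[1],.1],r[1])
if abs(r[2][0]-36)<3 and abs(r[2][1]-44)<3 and abs(r[4]-.026)<.003:
    pick(r[0],a); wrist("w6.png")
E
```

```text
(array([ 0.45945084, -0.25480833]), np.float64(0.4230140108346642), [35.90045166015625, 44.454742431640625], array([ 0.45907119, -0.25459497,  0.03850077]), np.float64(0.02588183808981711))
[ 1.16131294  0.36603984 -0.84944391  1.93188487  0.32924796  0.98486848
  0.60001441]
t 19.82 p [ 0.4603 -0.2551  0.0068] F [ 0.28 -0.63 -0.04] w 0.0602
t 20.16 p [ 0.4603 -0.2553  0.0069] F [0.46 0.2  4.28] w 0.0347
t 21.07 p [ 0.4584 -0.2546  0.119 ] F [ 0.36 -0.49  0.36] w 0.0346
```

View pics/w6.png

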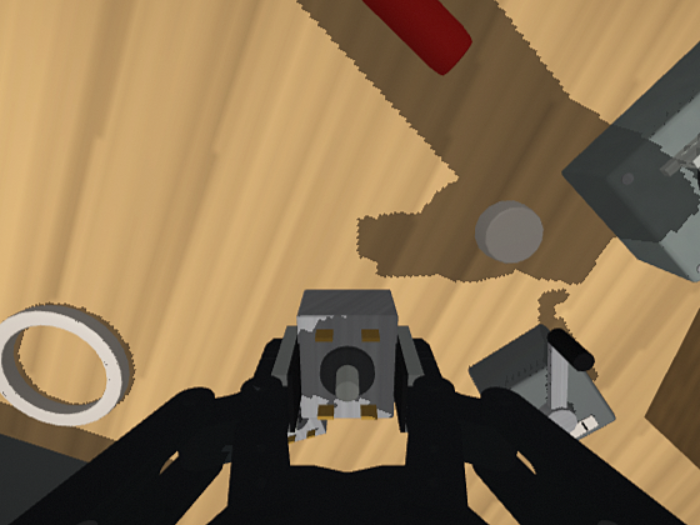

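```bash
python3 - <<'E'
from h import *
ctrl.move_linear([.459,-.2546,.22],None,.25)
a=1.583
print(ctrl.get_joints())
ctrl.move_pose([.5741,.238,.22],list(down(a)));ctrl.pause(.1);st();print(ctrl.get_joints())
wrist("w7.png")
E
```

```text
[ 1.21803169  0.2687631  -0.89282354  1.87549826  0.23354489  1.10693717
  0.65984486]
t 23.6 p [0.575  0.236  0.2197] F [ 0.38  0.07 -0.53] w 0.0346
[ 0.46518757  0.76931909 -1.36255577  1.6369459   0.76706133  1.37978453
  0.57822792]
```

View pics/w7.png

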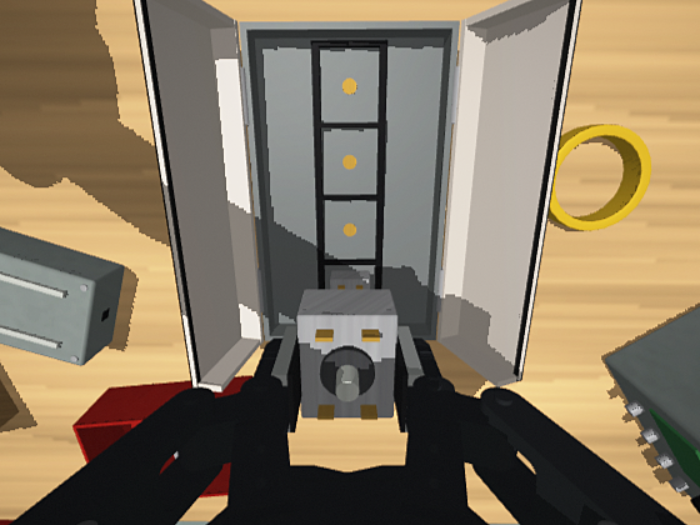

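```bash
python3 - <<'E'
from h import *
lin([.55,.22,.30],None,.2,fix=False)
yaw=lambda:(lambda y:np.arctan2(y[1],y[0]))(Rn.from_quat(ctrl.get_orientation()).as_matrix()[:,1])
print(yaw(), (lambda y:np.arctan2(y[1],y[0]))(Rn.from_quat([-0.69804551,-0.11263624,0.69834069,-0.11120172]).as_matrix()[:,1]))
ctrl.movej([-.39,.25,.0,1.5,0,1.39,-1.58]) ;st();print(yaw())
E
```

```text
1.5822061527186113 -1.2529047377313232
t 26.15 p [0.5891 0.1981 0.3612] F [-0.13 -0.6  -0.64] w 0.0346
-1.188790277758501
```

```bash
cat >> h.py <<'E'
def hop(p,a):
    """travel high near-normal elbow, then to pose p"""
    j1=-np.arctan2(p[1],p[0])
    c=[a+j1+k*np.pi for k in (-2,-1,0,1,2)];cur=ctrl.get_joints()[6]
    j7=min([x for x in c if abs(x)<2.5],key=lambda x:abs(x-cur))
    ctrl.movej([j1,.25,0,1.5,0,1.39,j7])
    aa=j7-j1
    ctrl.move_pose(list(p),list(down(aa)));ctrl.pause(.1)
    return aa
E
python3 - <<'E'
from h import *
b=BAYS[2]
a=hop([b[0],b[1],.18],1.583);st();print(a,ctrl.get_joints())
place(b,.0208,a);
g=ctrl.grab_frame("top");print(timer_at(world(g),(.471,-.373)))
c=(.4705,-.373)
ctrl.move_linear([b[0],b[1],.25],None,.2)
a=hop([c[0],c[1],.15],.745);print(ctrl.get_joints())
f=wrist("w8.png");print(timer_at(world(f),c))
E
```

```text
t 27.47 p [0.5769 0.2381 0.1832] F [ 0.56 -0.22 -1.  ] w 0.0347
-1.5585926535897932 [-0.43608267  0.37685847 -0.02705225  1.71110506  0.01224923  1.04765153
 -2.02692439]
t 28.18 p [0.573  0.2378 0.1387] F [-0.77 -0.07 -1.22] w 0.0348
F0 [-0.13 -0.2  -1.4 ] w 0.03519525371642507
t 31.32 p [0.5743 0.2381 0.0209] F [-3.59 -1.44  9.46] w 0.0349
t 31.77 p [0.5739 0.2379 0.0184] F [-0.54 -0.53 -0.87] w 0.0561
(array([ 0.47071851, -0.37352127]), np.float64(0.7474600355096973), [36.931861877441406, 43.037994384765625], array([ 0.46699846, -0.37200232,  0.03838729]), np.float64(0.02646638561563269))
[ 0.62729273  0.37317691 -0.03021517  1.78676874  0.01379679  0.97606001
 -1.80592771]
(array([ 0.47026511, -0.37330725]), np.float64(0.7558639732245785), [35.90182876586914, 43.73741149902344], array([ 0.47004434, -0.37337897,  0.03831611]), np.float64(0.025877809745018316))
```

View pics/w8.png

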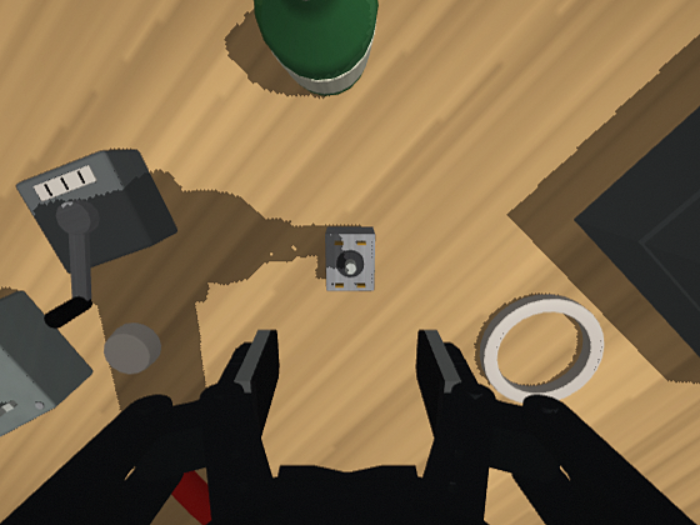

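```bash
python3 - <<'E'
from h import *
c=(.4702,-.3733);j=ctrl.get_joints();a=best([*c,.1],.7558)
pick(c,a)
ctrl.move_linear([*c,.25],None,.25);st()
if ctrl.get_gripper_width()>.03:
    b=BAYS[1]
    a=hop([b[0],b[1],.2],1.583);st()
    wrist("w9.png")
E
```

```text
t 39.21 p [ 0.4695 -0.3728  0.0053] F [ 0.3   0.63 -1.04] w 0.0598
t 39.55 p [ 0.4699 -0.373   0.0054] F [0.39 0.05 2.13] w 0.0352
t 40.47 p [ 0.4693 -0.3726  0.1188] F [ 0.   -0.06 -1.43] w 0.0347
t 41.13 p [ 0.4692 -0.3725  0.248 ] F [ 0.3  -0.26 -0.28] w 0.0348
t 44.18 p [0.5173 0.2378 0.2029] F [ 0.1   0.2  -1.07] w 0.0346
```

View pics/w9.png

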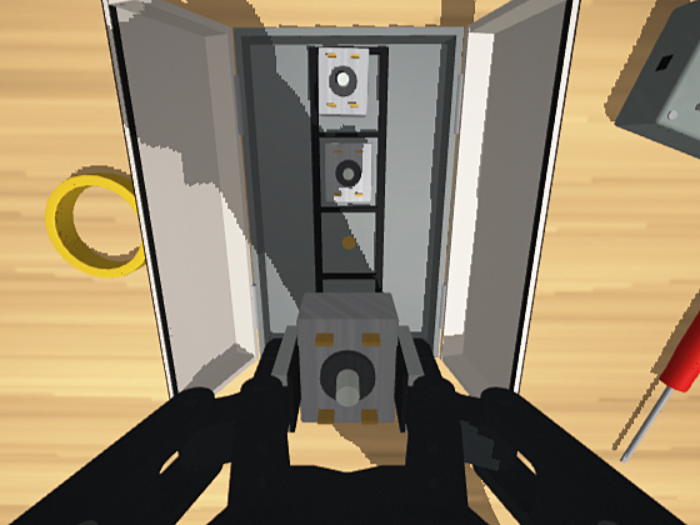

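```bash
python3 - <<'E'
from h import *
place(BAYS[1],.0198,-1.5586)
ctrl.move_linear([.49,.237,.30],None,.3);ctrl.pause(.1)
def rep(W):
  for i,b in enumerate(BAYS):
    r=.032
    p=W[box(W,b[0]-.03,b[0]+.03,b[1]-r,b[1]+r,.0375,.044)];q=W[box(W,b[0]-.03,b[0]+.03,b[1]-r,b[1]+r,.049,.06)]
    if len(p)>20:
        rc=cv2.minAreaRect((p[:,:2]*1000).astype(np.float32));print(i,np.array(rc[0])-b*1000,rc[1:],np.median(p[:,2]),"shaft",(q.mean(0)[:2]-b)*1000 if len(q) else 0)
f=wrist("w10.png");rep(world(f))
ctrl.movej([.3,.0,0,1.5,0,1.5,-1.5])
t=ctrl.grab_frame("top");s=ctrl.grab_frame("scene");np.savez("top1.npz",**t);np.savez("scene1.npz",**s);print("top");rep(world(t));print("sc");rep(world(s))
for n,f in(("top",t),("scene",s)): cv2.imwrite(f"pics/{n}1.png",cv2.resize(f["frame"][:,:,::-1],(784,588)))
st()
# shells
W=world(t)
for nm,m in (("L",box(W,.46,.63,.315,.40,.03,.2)),("R",box(W,.46,.63,.08,.155,.03,.2))):
    p=W[m]; 
    for y in np.arange(.08,.4,.006):
        k=(abs(p[:,1]-y)<.003)
        if k.sum()>5: print(nm,round(y,3),np.percentile(p[k,2],[5,50,95]).round(3),end=' ')
    print()
E
```

```text
t 45.02 p [0.5126 0.2368 0.1387] F [-0.99 -0.31  0.04] w 0.0349
F0 [-0.21  0.03 -0.51] w 0.035001732032742136
t 48.19 p [0.5143 0.2376 0.0199] F [-3.95 -1.84 13.3 ] w 0.0346
t 48.63 p [0.5138 0.2373 0.0174] F [0.77 0.26 0.28] w 0.0559
1 [1.27890625 0.51571045] ((42.68216323852539, 35.40076446533203), 1.498608112335205) 0.039858552123521726 shaft [1.42901667 0.30821181]
2 [1.78568115 0.37185669] ((43.00379943847656, 35.241580963134766), 0.0067932503297924995) 0.03976064216396584 shaft [2.08619481 0.60503411]
3 [5.59119873 4.03052979] ((35.21240234375, 44.0566291809082), 89.51095581054688) 0.039764112303622694 shaft [5.20326934 4.10809766]
top
1 [ 2.33963623 -1.90799561] ((33.413429260253906, 41.24051284790039), 89.19502258300781) 0.04101339851787036 shaft [ 0.51489978 -2.29580521]
2 [ 4.44333496 -1.01060486] ((36.93240737915039, 41.768375396728516), 89.37329864501953) 0.040791822104593714 shaft [ 3.77319356 -1.93229231]
3 [6.81556396 2.61715393] ((33.62443161010742, 42.262939453125), 89.62718963623047) 0.0408585701277922 shaft [6.9938155  1.58903179]
sc
1 [-1.62740479 -2.05740967] ((4
[... 225 characters left out ...]
 1.76094298 -3.35366253]
3 [3.82069092 1.32204895] ((36.9070930480957, 44.31966018676758), 88.72775268554688) 0.04051521542962456 shaft [1.95040338 1.19691476]
t 52.13 p [ 0.5147 -0.2004  0.5064] F [-0.08  0.63  0.87] w 0.0559
L 0.314 [0.037 0.042 0.045] L 0.32 [0.039 0.044 0.048] L 0.326 [0.04  0.044 0.047] L 0.332 [0.037 0.041 0.044] L 0.338 [0.035 0.042 0.05 ] L 0.344 [0.046 0.054 0.064] L 0.35 [0.059 0.069 0.08 ] L 0.356 [0.075 0.084 0.096] L 0.362 [0.089 0.099 0.107] L 0.368 [0.102 0.104 0.109] 
R 0.116 [0.11  0.114 0.117] R 0.122 [0.097 0.112 0.116] R 0.128 [0.066 0.083 0.095] R 0.134 [0.04  0.047 0.06 ] R 0.14 [0.039 0.043 0.047] R 0.146 [0.04  0.044 0.048] R 0.152 [0.042 0.045 0.05 ]
```

View pics/w10.png

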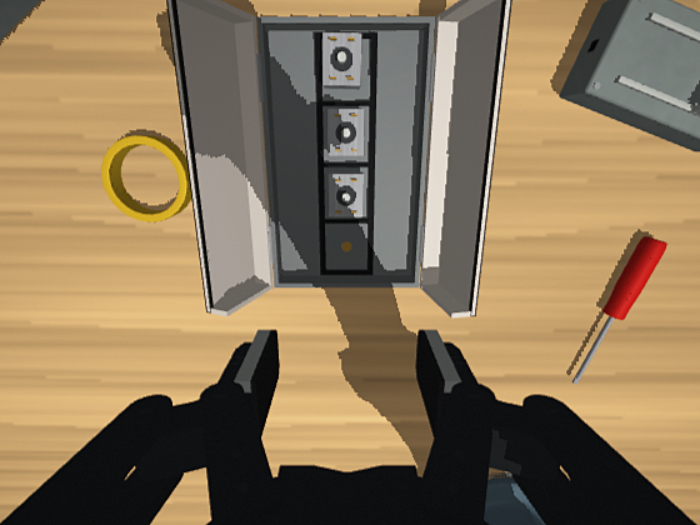

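View pics/scene1.png

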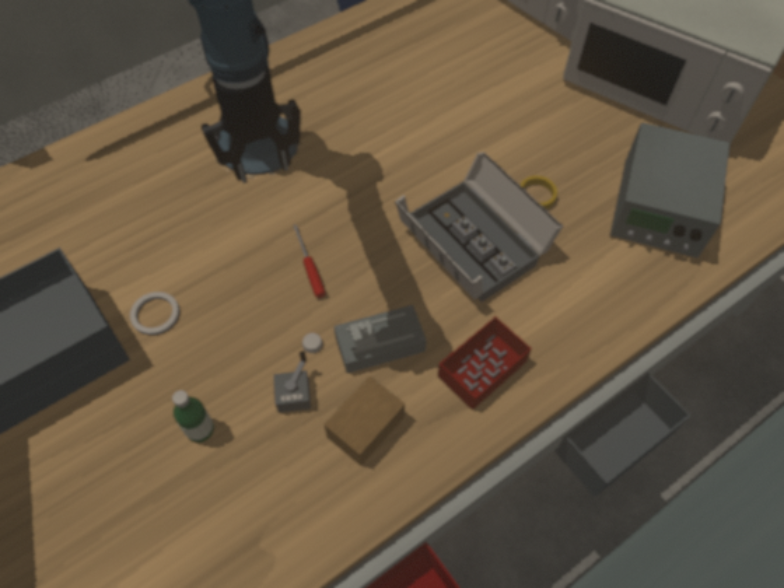

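```bash
cat >> h.py <<'E'
YC=.2376;XC=.545
def shell(side,th0,d=.066,r=.0115,x=XC):
    s=1 if side=="L" else -1; hy=YC+s*.08
    def pos(th):
        P=lambda d,h:(-d*np.cos(th)+h*np.sin(th), d*np.sin(th)+h*np.cos(th))
        e=P(.079,.025);c=P(d,.025)
        return np.array([x,hy+s*(max(e[0],c[0])+r),.040+c[1]])
    p0=pos(th0)+[0,s*.016,0]
    a=hop([x,p0[1]+s*.01,.20],0.0125);ctrl.grip(0,40);st()
    lin([x,p0[1],p0[2]],a,.12);st()
    for th in np.concatenate([np.arange(th0,.2,-.17),[.15,.06,0.0]]):
        ctrl.move_linear(list(pos(th)),None,.08)
        F=ctrl.get_contact_force();print(round(th,2),np.round(ctrl.get_position(),3),np.round(F,1))
        if np.linalg.norm(F)>25: print("HIGH");return a
    for k in range(1,8):
        if ctrl.get_contact_force()[2]>14: break
        ctrl.move_linear(list(pos(0)-[0,0,.0015*k]),None,.03)
    st()
    return a
E
python3 - <<'E'
from h import *
shell("L",1.92)
p=ctrl.get_position();ctrl.move_linear([p[0],p[1],.20],None,.2)
wrist("w11.png")
E
```

```text
t 55.55 p [0.5449 0.4056 0.1999] F [ 0.4   0.18 -0.17] w 0.0002
t 56.99 p [0.5442 0.3948 0.0922] F [-0.09 -0.17 -0.65] w 0.0003
1.92 [0.545 0.379 0.094] [-0.4  0.4  1.3]
1.75 [0.545 0.367 0.101] [0.1 1.1 0.5]
1.58 [0.545 0.353 0.106] [ 0.1 -0.3 -0.4]
1.41 [0.545 0.342 0.109] [ 0.3  0.9 -0.1]
1.24 [0.545 0.33  0.11 ] [0.4 0.2 0.3]
1.07 [0.545 0.317 0.11 ] [0.2 0.1 0.1]
0.9 [0.545 0.306 0.107] [ 0.2 -0.5  0.2]
0.73 [0.545 0.295 0.102] [-0.1  0.6  0.1]
0.56 [0.545 0.285 0.095] [0.3 0.3 0.3]
0.39 [0.545 0.276 0.087] [-0.3 -1.6 -0.6]
0.22 [0.545 0.269 0.078] [ 0.2 -0.4  0.6]
0.15 [0.545 0.267 0.074] [-0.3  0.4 -0.1]
0.06 [0.545 0.264 0.068] [-0.4  0.4  0.8]
0.0 [0.545 0.263 0.065] [0.8 0.5 2.2]
t 61.63 p [0.5455 0.2635 0.0651] F [-3.88 -2.48 15.13] w -0.0
```

View pics/w11.png

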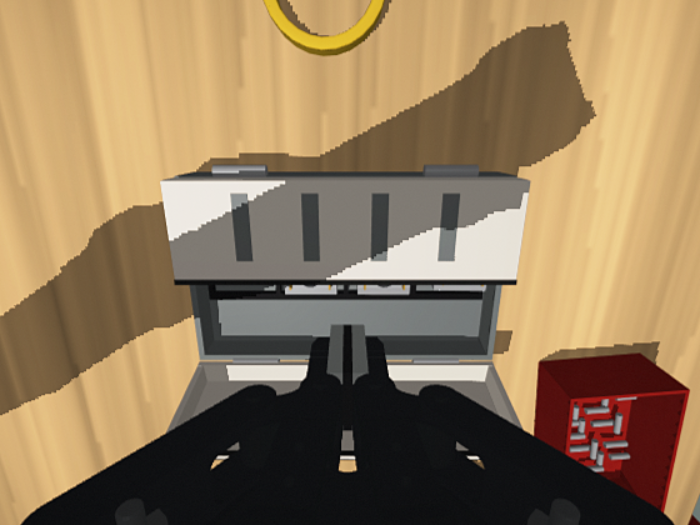

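```bash
python3 - <<'E'
from h import *
a=shell("R",1.88)
p=ctrl.get_position();ctrl.move_linear([p[0],p[1],.10],None,.15)
# press across the seam
lin([XC,YC,.075],None,.1)
for k in range(8):
    if ctrl.get_contact_force()[2]>18: break
    ctrl.move_linear([XC,YC,.067-.0015*k],None,.03)
st()
ctrl.move_linear([XC,YC,.20],None,.2)
ctrl.movej([.3,.0,0,1.5,0,1.5,ctrl.get_joints()[6]])
t=ctrl.grab_frame("top");s=ctrl.grab_frame("scene");np.savez("top2.npz",**t);np.savez("scene2.npz",**s)
for n,f in(("top",t),("scene",s)):
    cv2.imwrite(f"pics/{n}2.png",cv2.resize(f["frame"][:,:,::-1],(784,588)))
    W=world(f);p=W[box(W,.42,.67,.16,.315,.03,.15)]
    for y in np.arange(.165,.315,.015):
        k=abs(p[:,1]-y)<.004;print(round(y,3),np.percentile(p[k,2],[5,50,95]).round(4),end=" ")
    print()
st()
E
```

```text
t 64.7 p [0.5465 0.0721 0.2013] F [0.02 0.04 1.02] w -0.0001
t 66.12 p [0.544  0.0822 0.0944] F [ 0.96 -0.3  -0.35] w 0.0001
1.88 [0.545 0.1   0.095] [-0.4 -0.1  0.9]
1.71 [0.545 0.111 0.102] [0.4 0.  0.2]
1.54 [0.545 0.124 0.107] [-1.  -0.3  0.4]
1.37 [0.545 0.136 0.11 ] [ 0.4 -0.3  0.4]
1.2 [0.545 0.148 0.111] [-0.5  0.2 -0.5]
1.03 [0.545 0.16  0.109] [ 0.1  0.6 -0.2]
0.86 [0.545 0.172 0.106] [-0.8 -1.1 -0.1]
0.69 [0.545 0.182 0.101] [-0.4 -0.1  0.2]
0.52 [0.545 0.192 0.094] [-0.2  0.1  0.1]
0.35 [0.544 0.2   0.085] [0.2 0.  0.3]
0.15 [0.544 0.208 0.074] [-0.2 -0.3 -1.1]
0.06 [0.545 0.211 0.068] [-0.4  0.2  0.2]
0.0 [0.546 0.212 0.065] [-0.1 -0.2  1.9]
t 70.54 p [0.5457 0.2121 0.065 ] F [-4.57 -2.75 15.92] w 0.0001
t 72.97 p [0.5453 0.2377 0.065 ] F [-7.18 -2.92 20.6 ] w 0.0001
0.165 [0.0613 0.0655 0.0695] 0.18 [0.0616 0.0659 0.0698] 0.195 [0.0616 0.0654 0.0691] 0.21 [0.0616 0.0655 0.0697] 0.225 [0.0613 0.0657 0.0691] 0.24 [0.0457 0.0654 0.069 ] 0.255 [0.0617 0.0656 0.0692] 0.27 [0.0624 0.0659 0.0689] 0.285 [0.0619 0.0654 0.0697] 0.3 [0.0618 0.0661 0.0697] 
0.165 [0.0605 0.0656 0.0707] 0.18 [0.0613 0.0658 0.0703] 0.195 [0.0611 0.0659 0.0707] 0.21 [0.0604 0.0662 0.0701] 0.225 [0.0605 0.0654 0.0707] 0.24 [0.0604 0.0656 0.0698] 0.255 [0.0604 0.0658 0.0699] 0.27 [0.0606 0.0659 0.0707] 0.285 [0.0606 0.0662 0.0704] 0.3 [0.0596 0.0661 0.0711] 
t 75.85 p [ 0.5147 -0.2007  0.5061] F [-0.11  0.39 -0.25] w -0.0001
```

View pics/scene2.png

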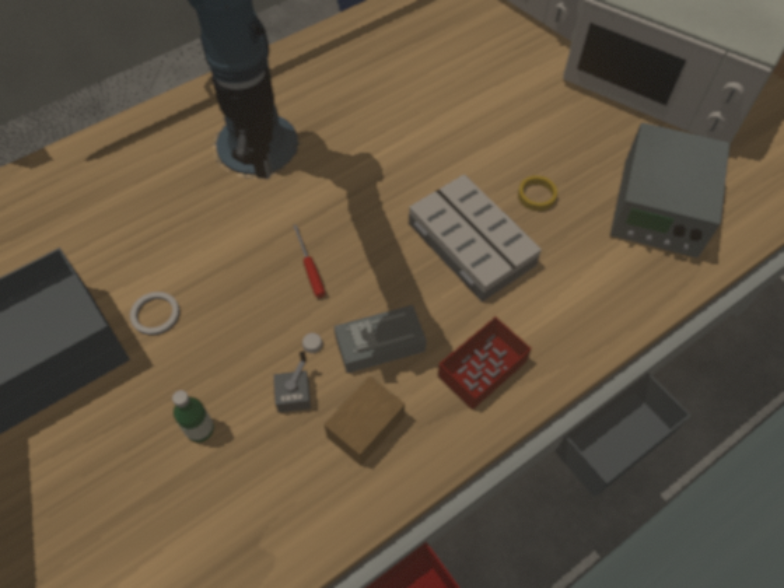

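```bash
python3 - <<'E'
from h import *
a=hop([.619,-.1105,.21],np.deg2rad(72.5));st()
f=wrist("w12.png");W=world(f);np.savez("w12.npz",**f)
p=W[box(W,.55,.71,-.18,.03,.08,.096)];print("fin",len(p),cv2.minAreaRect((p[:,:2]*1000).astype(np.float32)),np.median(p[:,2]))
p=W[box(W,.58,.66,-.15,-.07,.0655,.0685)];print("plate",len(p),cv2.minAreaRect((p[:,:2]*1000).astype(np.float32)))
p=W[box(W,.55,.71,-.175,.03,.047,.0525)];print("box",len(p),cv2.minAreaRect((p[:,:2]*1000).astype(np.float32)))
print(np.median(p[:,2]))
E
```

```text
t 77.73 p [ 0.6213 -0.1123  0.2138] F [ 0.01  0.2  -0.65] w 0.0002
fin 364 ((619.9620361328125, -109.47781372070312), (9.216923713684082, 29.67971420288086), 72.34468841552734) 0.08850713246850143
plate 1477 ((620.5807495117188, -109.86471557617188), (41.54844284057617, 53.50017166137695), 71.15699005126953)
box 10505 ((655.94873046875, -84.45443725585938), (169.7360076904297, 143.05970764160156), 71.64312744140625)
0.0496296302066393
```

View pics/w12.png

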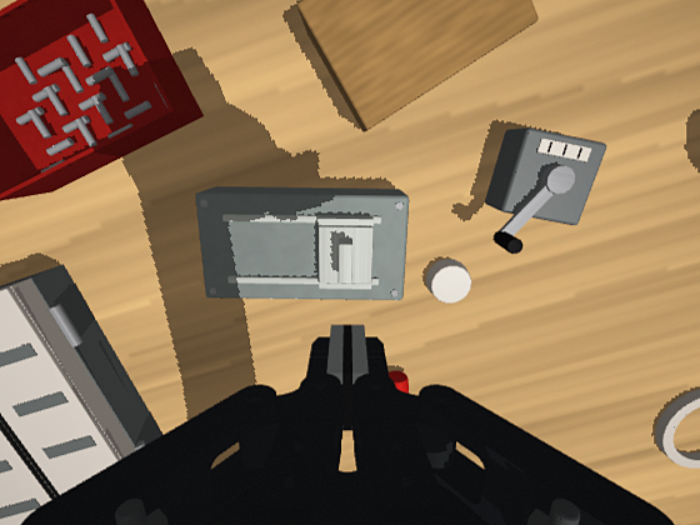

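```bash
cat >> h.py <<'E'
BA=np.deg2rad(72.0);BY=np.array([np.cos(BA),np.sin(BA)]);FIN=np.array([.620,-.1095])
E
python3 - <<'E'
from h import *
a=best([*FIN,.15],BA)
lin([*FIN,.12],a,.15);ctrl.grip(.045,30)
lin([*FIN,.074],None,.1);st()
ctrl.grip(0,30);ctrl.pause(.1);st()
p0=np.array(ctrl.get_position())
for d in (.01,.02,.03,.04,.047,.051,.053):
    ctrl.move_linear([*(FIN+BY*d),.074],None,.06);F=np.array(ctrl.get_contact_force())
    print(d,np.round(F,1),"slid",round((np.array(ctrl.get_position())-p0)[:2]@BY,4),round(ctrl.get_gripper_width(),4))
    if np.linalg.norm(F)>25: break
ctrl.grip(.045,30);st()
p=ctrl.get_position();ctrl.move_linear([p[0],p[1],.21],None,.2);ctrl.pause(.1)
f=wrist("w13.png");W=world(f);np.savez("w13.npz",**f)
q=W[box(W,.55,.72,-.18,.03,.08,.096)];r=cv2.minAreaRect((q[:,:2]*1000).astype(np.float32));print("fin",len(q),r,(np.array(r[0])/1000-FIN)@BY)
b=FIN;q=W[box(W,b[0]-.02,b[0]+.02,b[1]-.02,b[1]+.02,.057,.063)];print("btn",len(q),cv2.minAreaRect((q[:,:2]*1000).astype(np.float32)),np.median(q[:,2]))
E
```

```text
t 80.12 p [ 0.6208 -0.1096  0.0747] F [-0.7   0.24  0.42] w 0.0451
t 80.63 p [ 0.6205 -0.1097  0.0748] F [-0.9  -0.17  3.67] w 0.009
0.01 [-0.5  0.3  5.3] slid 0.0109 0.0094
0.02 [-0.8  0.9  5.1] slid 0.021 0.0091
0.03 [0.2 0.4 4.8] slid 0.031 0.0093
0.04 [-0.2  0.7  5.6] slid 0.0409 0.0092
0.047 [0.1 0.7 5.8] slid 0.0476 0.0089
0.051 [-1.7 -2.4  5.9] slid 0.0494 0.0095
0.053 [-2.1 -3.7  7.5] slid 0.0495 0.0089
t 83.1 p [ 0.6361 -0.0583  0.0734] F [ 0.5   0.23 -0.33] w 0.045
fin 382 ((635.3783569335938, -61.92566680908203), (8.984344482421875, 30.19666290283203), 71.99313354492188) 0.04999805322766363
btn 621 ((619.6498413085938, -108.7884521484375), (27.02919578552246, 27.288898468017578), 27.907419204711914) 0.05969980158978708
```

View pics/w13.png

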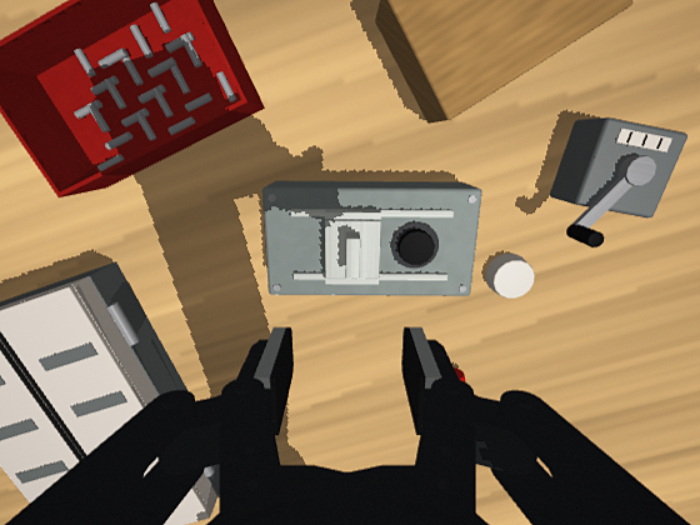

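```bash
python3 - <<'E'
from h import *
B=np.array([.6197,-.1090])
a=best([*B,.15],BA)
ctrl.grip(0,40);lin([*B,.12],a,.15);lin([*B,.066],None,.1);st()
for z in (.061,.058,.056,.0545,.0535,.0525,.0515,.0505,.0495):
    ctrl.move_linear([*B,z],None,.03);ctrl.pause(.05)
    F=np.array(ctrl.get_contact_force());pz=ctrl.get_position()[2];print(z,round(pz,4),np.round(F,1))
    if F[2]>10 : break
ctrl.pause(1.1);st()
lin([*B,.066],None,.08);st()
lin([*B,.20],None,.2)
f=wrist();W=world(f)
q=W[box(W,B[0]-.02,B[0]+.02,B[1]-.02,B[1]+.02,.051,.064)];print("btn",len(q),np.percentile(q[:,2],[50,90]))
f=dict(np.load("w13.npz"));W=world(f)
q=W[box(W,.56,.67,-.33,-.2,.038,.048)];print("ctr",cv2.minAreaRect((q[:,:2]*1000).astype(np.float32)))
q=W[box(W,.56,.67,-.33,-.2,.07,.09)];print("peg",len(q),q.mean(0),np.median(q,0))
for z in np.arange(.044,.09,.003):
    q=W[box(W,.56,.67,-.33,-.2,z,z+.003)];print(round(z,3),len(q),q.mean(0).round(4) if len(q) else 0)
E
```

```text
t 86.91 p [ 0.619  -0.1089  0.0656] F [0.25 0.56 0.29] w 0.0003
0.061 0.0607 [-0.1  0.7  0.3]
0.058 0.0584 [-0.2  0.4  2.2]
0.056 0.0564 [-0.1 -0.4  2.4]
0.0545 0.0549 [-0.1  0.5  4.9]
0.0535 0.0542 [-0.1 -0.1  5.4]
0.0525 0.0541 [-1.1  0.6 10.6]
t 89.85 p [ 0.6203 -0.1091  0.0541] F [-1.84  0.16 10.49] w 0.0002
t 90.57 p [ 0.6208 -0.1092  0.0668] F [-0.1  -0.41  1.04] w -0.0002
btn 1074 [0.0588381  0.06035407]
ctr ((614.2667846679688, -277.056640625), (67.25981140136719, 88.61990356445312), 61.92771911621094)
peg 193 [ 0.59242647 -0.23111373  0.07627958] [ 0.59268474 -0.2308656   0.07723322]
0.044 3126 [ 0.6277 -0.2831  0.0451]
0.047 137 [ 0.6185 -0.2625  0.0486]
0.05 431 [ 0.609  -0.2565  0.052 ]
0.053 593 [ 0.6181 -0.2722  0.0545]
0.056 92 [ 0.6173 -0.2685  0.0566]
0.059 24 [ 0.5941 -0.2285  0.0603]
0.062 30 [ 0.5941 -0.2291  0.0637]
0.065 21 [ 0.5943 -0.2292  0.0663]
0.068 29 [ 0.5948 -0.2296  0.0695]
0.071 29 [ 0.5939 -0.2288  0.0726]
0.074 44 [ 0.5924 -0.2309  0.076 ]
0.077 109 [ 0.5918 -0.232   0.0779]
0.08 0 0
0.083 0 0
0.086 0 0
0.089 0 0
```

```bash
cat > tally.py <<'E'
from h import *
f=dict(np.load("w13.npz"));W=world(f)
h=ray(f,640*.8,170*.8,.056);print("hub",h)
m=box(W,.57,.68,-.34,-.22,.0435,.0465).astype(np.uint8);m=cv2.morphologyEx(m,cv2.MORPH_OPEN,np.ones((5,5),np.uint8))
q=W[m>0];print("ctr",cv2.minAreaRect((q[:,:2]*1000).astype(np.float32)))
E
python3 tally.py
```

```text
hub [ 0.62459996 -0.28180937  0.056     ]
ctr ((624.1830444335938, -282.1999816894531), (64.50196838378906, 63.92076873779297), 62.541297912597656)
```

```bash
cat > tally.py <<'E'
from h import *
PV=np.array([.6244,-.282]);f0=np.deg2rad(123.5);fm=f0+.5
n=np.array([-np.sin(fm),np.cos(fm)])
def C(ph,off): return PV+.06*np.array([np.cos(ph),np.sin(ph)])-off*n
Z=.062
s=C(f0,.030)
a=hop([*s,.17],fm);ctrl.grip(0,40);st()
lin([*s,.10],a,.15);lin([*s,Z],None,.1);st()
ph=f0
log=[]
for k,(d,off) in enumerate([(0,.018)]+[(x,.0172) for x in (.15,.3,.45,.6,.75,.85,.95,1.0)]+[(1.0,.0155),(1.0,.014),(1.0,.0125),(1.0,.011),(1.0,.0095)]):
    ctrl.move_linear([*C(f0+d,off),Z],None,.06);F=np.array(ctrl.get_contact_force())
    print(d,off,np.round(ctrl.get_position(),4),np.round(F,1),"Fn",round(F[:2]@n,1))
    if -F[:2]@n>9 or np.linalg.norm(F)>25: break
ctrl.pause(.15)
fr=ctrl.grab_frame("top");s_=ctrl.grab_frame("scene")
cv2.imwrite("pics/tally_s.png",cv2.resize(s_["frame"][230:330,150:300,::-1],None,fx=5,fy=5))
for d in (.8,.5,.2,0): ctrl.move_linear([*C(f0+d,.020 if d else .03),Z],None,.1)
ctrl.move_linear([*C(f0,.03),.16],None,.15);st()
f=wrist("w14.png");W=world(f);q=W[box(W,.56,.67,-.33,-.2,.074,.09)];print("peg",len(q),q.mean(0))
E
python3 tally.py
```

```text
t 94.4 p [ 0.6062 -0.2062  0.1718] F [0.78 0.87 0.31] w -0.0001
t 96.03 p [ 0.6058 -0.2056  0.0624] F [-0.9  -0.11  0.06] w 0.0003
0 0.018 [ 0.5994 -0.2174  0.0624] [-0.4 -0.5 -0.3] Fn 0.6
0.15 0.0172 [ 0.5918 -0.2218  0.062 ] [0.4 2.4 0.7] Fn -2.3
0.3 0.0172 [ 0.585  -0.229   0.0616] [ 0.5  2.8 -0.2] Fn -2.7
0.45 0.0172 [ 0.5802 -0.2373  0.0618] [-1.   2.2 -1.1] Fn -1.4
0.6 0.0172 [ 0.5765 -0.2452  0.062 ] [-0.2  2.7 -1.4] Fn -2.3
0.75 0.0172 [ 0.5739 -0.2536  0.0621] [-0.8  3.1  0.2] Fn -2.3
0.85 0.0172 [ 0.5731 -0.2591  0.0621] [0.5 2.6 0.4] Fn -2.5
0.95 0.0172 [ 0.5727 -0.265   0.062 ] [-0.6  2.6  0. ] Fn -2.0
1.0 0.0172 [ 0.5725 -0.2678  0.062 ] [-0.5  4.6  0.3] Fn -3.9
1.0 0.0155 [ 0.5723 -0.2691  0.0621] [ 2.3  2.4 -1.2] Fn -3.2
1.0 0.014 [ 0.5722 -0.27    0.0621] [ 4.6  3.5 -2.6] Fn -5.2
1.0 0.0125 [ 0.5721 -0.2701  0.0622] [ 4.5  4.5 -2.8] Fn -6.1
1.0 0.011 [ 0.5721 -0.2703  0.0622] [ 5.5  5.8 -3.6] Fn -7.7
1.0 0.0095 [ 0.5721 -0.2704  0.0622] [ 5.5  7.  -3.5] Fn -8.7
t 102.34 p [ 0.6043 -0.2055  0.1591] F [ 0.05 -0.26 -0.43] w 0.0002
peg 105 [ 0.59240542 -0.22956267  0.07716535]
```

```bash
ls pics
```

```text
c1.png
c2.png
scene0.png
scene1.png
scene2.png
tally_s.png
top0.png
top1.png
top2.png
w1.png
w10.png
w11.png
w12.png
w13.png
w14.png
w2.png
w3.png
w4.png
w5.png
w6.png
w7.png
w8.png
w9.png
wrist0.png
```

```bash
python3 - <<'E'
from h import *
f1=FIN+BY*.0495
p=ctrl.get_position();ctrl.move_linear([p[0],p[1],.22],None,.2)
a=hop([*f1,.18],BA)
ctrl.grip(.045,30);lin([*f1,.12],a,.15);lin([*f1,.074],None,.1);st()
ctrl.grip(0,30);ctrl.pause(.1);st()
for d in (.04,.03,.02,.01,.003,0,-.002,-.0035):
    ctrl.move_linear([*(FIN+BY*d),.074],None,.06);F=np.array(ctrl.get_contact_force())
    print(d,np.round(F,1),"at",round((np.array(ctrl.get_position())[:2]-FIN)@BY,4),round(ctrl.get_gripper_width(),4))
    if np.linalg.norm(F[:2])>12: break
ctrl.grip(.045,30);st()
p=ctrl.get_position();ctrl.move_linear([p[0],p[1],.21],None,.2);ctrl.pause(.1)
f=wrist("w15.png");W=world(f)
q=W[box(W,.55,.72,-.18,.03,.08,.096)];r=cv2.minAreaRect((q[:,:2]*1000).astype(np.float32));print("fin",len(q),r,(np.array(r[0])/1000-FIN)@BY)
ctrl.movej([.6,-.1,0,1.5,0,1.5,-1.5]);ctrl.pause(.3)
t=ctrl.grab_frame("top");s=ctrl.grab_frame("scene")
for n,f in(("top",t),("scene",s)):
    cv2.imwrite(f"pics/{n}3.png",cv2.resize(f["frame"][:,:,::-1],(784,588)))
    W=world(f)
    for y0 in (.17,.20,.225,.25,.275,.3):
        p=W[box(W,.43,.66,y0-.005,y0+.005,.03,.15)];print(y0,np.median(p[:,2]).round(4),end=" ")
    q=W[box(W,.56,.67,-.33,-.2,.07,.09)];print("peg",q.mean(0).round(4));
    q=W[box(W,.55,.72,-.18,.03,.08,.1)];print("fin",cv2.minAreaRect((q[:,:2]*1000).astype(np.float32)))
st()
E
```

```text
t 107.25 p [ 0.6361 -0.0625  0.0747] F [-0.08  0.63 -0.14] w 0.0446
t 107.76 p [ 0.6357 -0.0627  0.0748] F [-0.61 -1.07  5.36] w 0.0091
0.04 [-1.5  0.3  4.9] at 0.0394 0.0092
0.03 [-1.6  0.4  6.4] at 0.0282 0.009
0.02 [-1.2 -0.3  7.3] at 0.0178 0.0089
0.01 [-1.2 -0.6  6.8] at 0.0077 0.0091
0.003 [-1.8  0.5  6.2] at 0.001 0.0089
0 [-0.9  1.7  7.2] at -0.0008 0.0088
-0.002 [-0.6  3.4  5.6] at -0.0008 0.009
-0.0035 [0.5 5.4 5.1] at -0.0009 0.0091
t 110.47 p [ 0.6182 -0.1139  0.0734] F [-0.13 -0.57  0.02] w 0.0449
fin 393 ((619.80908203125, -109.11184692382812), (9.786797523498535, 29.54590606689453), 72.01522827148438) 0.0003101586155379656
0.17 0.0656 0.2 0.0655 0.225 0.0653 0.25 0.0659 0.275 0.0655 0.3 0.0656 peg [ 0.5919 -0.2333  0.0777]
fin ((620.7709350585938, -110.06432342529297), (10.023999214172363, 29.566741943359375), 73.71495819091797)
0.17 0.0655 0.2 0.0656 0.225 0.0655 0.25 0.0657 0.275 0.0661 0.3 0.0664 peg [ 0.5892 -0.2343  0.0778]
fin ((616.3800659179688, -110.85211181640625), (9.987503051757812, 32.778900146484375), 71.30453491210938)
t 113.54 p [ 0.4123 -0.3318  0.561 ] F [ 0.4  -0.06  0.24] w 0.0447
```

View pics/w15.png

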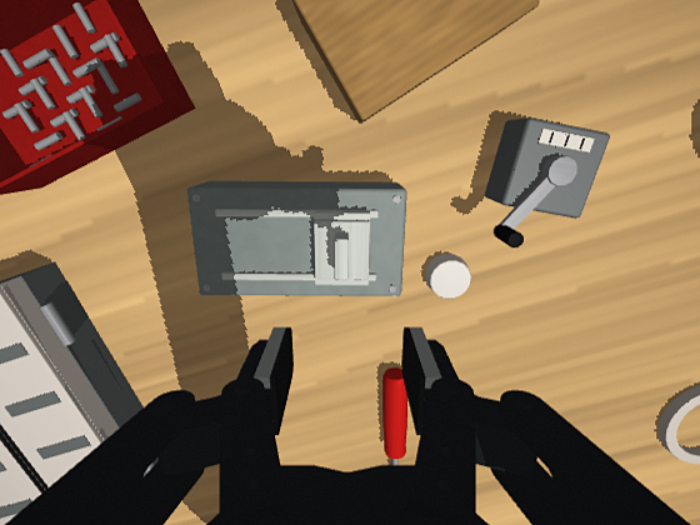

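View pics/tally_s.png

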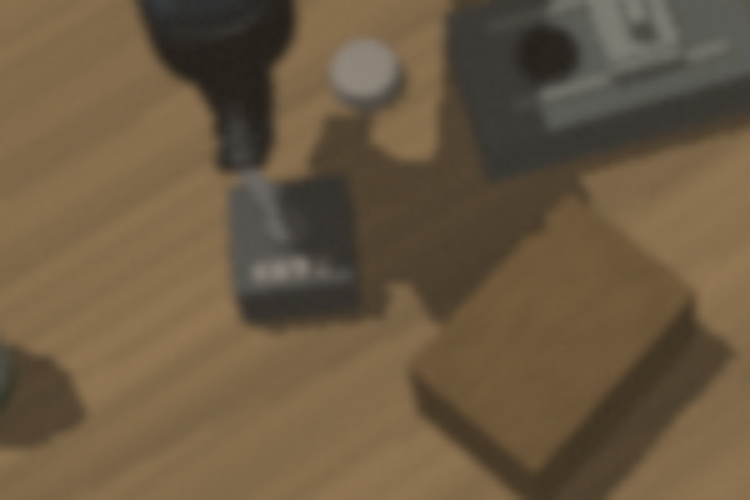

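```bash
ls -la pics/top3.png
```

```text
-rw-r--r-- 1 agent agent 518698 Dec  6 02:08 pics/top3.png
```

View pics/top3.png

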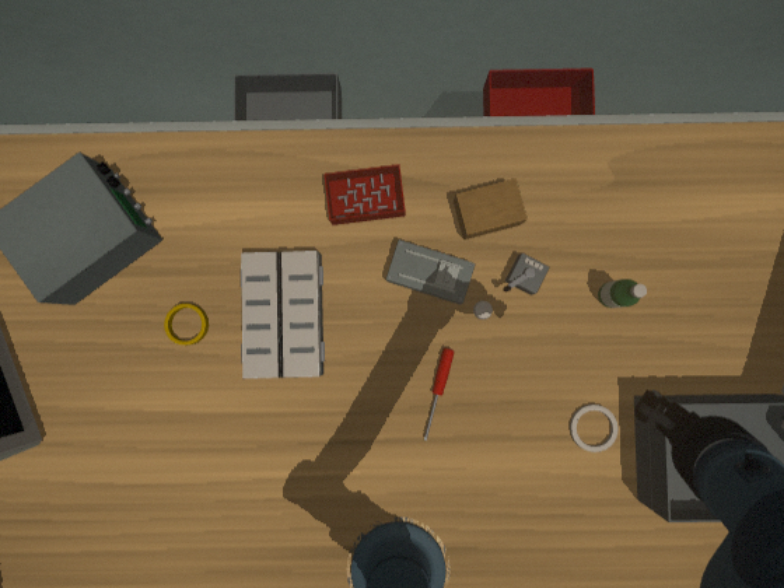

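The top view shows the shells shut (pixels 243–323 × 250–377), the lock tab over the button (about 450, 272), the tally lever at rest (peg about 507, 288), no timers left on the bench, and all the bystanders in place. I'm handing the job in.

```bash
python3 - <<'E'
from cell import ctrl
print(ctrl.close_job(),ctrl.get_clock())
E
```

```text
the job is handed in; nothing more can be done
the job is handed in; nothing more can be done
```

The job is done and handed in at about 114 s. No verdict was reported.

Three timer switches were on the bench; no fourth was seen in any view. I did every step in the order given.

| Check | Last reading |
|---|---|
| Timers (measured before the shells were closed) | Upright in bays 1, 2 and 3, tops at 40 mm as expected. Wrist camera offsets about 1.4, 1.8 and 6.9 mm (12 mm allowed). |
| Shells | Both level at 65–66 mm in the top and scene views, which is the height expected when shut. |
| Button | Reached its stop at z = 54.1 mm with 10.5 N, held over 1.1 s, then came back up before the tab covered it. |
| Tally lever | Stopped moving against its stop; peg back at its starting position to within about 3 mm. |
| Lock tab | Within 1 mm of home. |
| Bystanders | In place by eye in the last top view; not measured. |

**Disagreements:**
- **Bay 3 timer:** it moved to about 7 mm off centre after I released it. It was still seated and within the limit, so I left it.
- **Camera views:** the top and scene views differ by up to about 5 mm, so I relied on the wrist camera.
- **Tally angle:** I judged the stop from the arm stalling, because the gripper hid the peg in the camera view.

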